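# Set and lock the bench air regulator

## Task

Turn the pull-to-lock knob of the bench air regulator to the green mark, feel within the green for the one spot where the lock lets the knob rise, pull the knob fully out to lock it there, and let go. Be gentle: where the lock or the end of its travel stops the knob, never strain against it with more than about 20 N, do not pull the knob out at the yellow or the red mark, and leave the red case, the jar and the brass gauge where they stand.

Things in the scene. Friction and masses are not known exactly. Their poses are not given: they have to be found in the camera images.
- regulator: fixed white housing 110 x 110 mm, flat top 90 mm above the bench, on a 130 mm square foot plate. Origin: centre of its underside; z up. On its top, 32 to 50 mm from the knob's axis, three mark sectors, each 1.0 rad wide: the middle of the green lies from the axis towards the housing's -x, yellow is 1.2 rad counter-clockwise of it (from above), red 1.2 rad clockwise
- dial_centre (a point): point on the knob's axis in the top face of the housing, 90 mm above the bench; the axis is vertical through it
- lock_plate: fixed plate hidden in the housing, a 6.6 mm slot in it for each mark; origin and axes as the housing. The knob's key (5 mm wide, 32 mm off the axis) runs 0.5 mm below it and rises only in a slot, free within about 0.025 rad of the catch spot; elsewhere the plate blocks the pull, springily (about 0.5 mm at 10 N)
- knob: black knob: disc of 48 mm diameter, its top 13 mm above the housing's top, and on it an upright grip bar 50 x 14 mm, 34 mm high, bar top 47 mm above the housing's top when in. Pinch the bar's 14 mm from above. Origin on the axis, at bench height when in. The bar lies along its x; the pointer, a white line on half the bar's top and down its end, is at the -x end. About 0.15 kg
- knob_grip (a point): point inside the grip bar on the knob's axis, 10 mm below the bar's top (37 mm above the housing's top when the knob is in); a good grasp point, axes as the knob's
- dial (a joint): turn of the knob (rad), counter-clockwise from above positive, range -1.7 to 1.7, friction 0.05 N m. 0: pointer at the middle of green; green -0.5 to 0.5, yellow 0.7 to 1.7, red -1.7 to -0.7. It starts pushed in and pointing into the yellow. The green catch spot lies anywhere from -0.4 to 0.4, different every time (yellow's and red's are shifted alike from their middles)
- pull (a joint): how far the knob is pulled out (up) in m: 0 pushed in, 0.010 fully out against the end stop, which is as springy as the plate. Sliding takes 3 N of friction plus the weight, and the knob stays where it is left; out in a slot it can hardly turn
- case: loose red hard case lying flat, 90 x 130 x 34 mm, to be left alone. Origin: centre of its underside
- jar: loose amber jar with a white cap, 54 mm diameter, 75 mm high, to be left alone. Origin: centre of its underside
- gauge: loose stepped brass gauge, 44 mm diameter at the foot, 66 mm high, to be left alone. Origin: centre of its underside
Not all that is in view belongs to the job. Of the things that look like the regulator, the smallest one is meant.

How it is judged:
By the outcome, as a careful person would: the job done as asked, in the order asked, and still so for the second after the job is handed in, with the robot touching nothing.
It also fails if it takes over 64 s, if anything falls off the work surface, if the arm or the gripper's body presses on something with over 40 N, if the wrist force passes 120 N, or if a joint passes its speed limit or range.

## Robot

A 6-joint arm with a two-finger parallel gripper is mounted at the origin on the work surface. World frame = base frame: x ahead of the robot, y to its left, z up, the work surface at z = 0. Lengths are in m, angles in rad, forces in N, time in s.
With the tool pointing down it reaches from about 0.375 to 0.9 m from the base axis. Payload 3.1 kg.
Tool frame: the origin (TCP) lies on the centre line of the jaws, within the pads' length; the fingertips stand robot.finger_overhang ahead of it and the grasp point (between the pads) lies 2 mm behind it (robot.finger_overhang is the distance from the TCP to the fingertips, in m); z points along the fingers, y is the direction in which the jaws open and shut (so a half turn about z gives the same grasp; the last joint's range is limited). The gripper opens to 87 mm and grips with 3 to 60 N. Pads are 19 mm wide; open, the fingers measure 117 mm over their backs; the gripper's body (75 mm by 190 mm) begins 51 mm behind the grasp point.
Start: joints at [1.145, 0.527, 1.433, -0, 1.181, -0.178], TCP at [0.153, 0.606, 0.205] pointing down, gripper open.
Joint ranges: [-3.08, 3.08], [-0.75, 2.2], [0.22, 2.44], [-1.43, 4.57], [0, 2.65], [-2.85, 2.85]. Speed limits (rad/s): [2.79, 2.79, 3.14, 3.14, 3.14, 3.14].

## Interface

Orientations are given as a unit quaternion [x, y, z, w].
In Python, from rig import robot gives the robot as it stands. The module is installed in compiled form; this text tells all that it offers.
- The arm moves only by the tool step_arm, never from a script. Its arguments are lists of equal length, an entry for each row: "slide": the shift along the tool's x, y, z in mm, a list of three; "twist": the turn about the tool's z in degrees. A call has 1 to 20 rows; each row shifts and turns the commanded pose from where the row before left it, along the tool's axes as they then stand; what a row does not reach is not made up. A row lasts 1/12 s, in which the tool goes at most 41.7 mm and 7.16 degrees, less where a joint would pass 70% of its speed; a pose out of reach is approached as far as the arm can. A call is refused whole if a number of a shift passes 41.7 or a number of a turn 7.16, either way. A call with a gripper value outside its range is refused whole. "jaw" is the finger opening in mm, from 0 to 87, set as the call begins (left out, the last holds). The fingers move at their own pace and stop on an object; "force" is the grip in N (left out, the last holds). Time passes only in rows, so rows that do not move let the fingers close. It gives the time, the measured TCP pose, the force and the opening at its end, in the units of the state.
- robot.get_obs(): the state, without advancing time (a new reading comes with each control period).
- robot.camera(name): name is "side" or "top"; returns a dict with "color" (400x640x3 uint8, blue, green, red), "depth" (400x640 float32, m along the optical axis (not along the pixel's ray), 0 where there is no reading), "camera_matrix" (3x3 intrinsics, pixels), "origin" and "orientation" of the camera in the world. Camera axes: x right, y down, z forward; pixel columns grow to the right and rows downward; lengths in m; the calibration is good to about 2 mm. A picture is of the moment at which its call begins.
- robot.hand_in(): hands the job in, once; it reports no verdict.
The state is a dict: "time": time; "q": joint angles; "joint_velocities": joint speeds; "joint_torque": joint torques, N m; "position": TCP position; "tool_rot": TCP orientation; "ft_force": force on the tool from outside, world axes, zero at the start; "moment": the same for the moment, N m; "grip_width": finger opening in m.
Only numpy, scipy, OpenCV 4.12 (cv2) and the standard library are available. Lean on these libraries where they do the work, as an engineer would, in place of code of your own. Each camera call takes 0.05 s, during which the arm holds its last target.

## Working session

There is one attempt and no reset: what is moved stays moved. The work goes in short steps, Python scripts to look and compute and a tool call to move; the robot and the scene stay as the last step left them, time stands still between calls to the robot, and variables do not carry over. Pictures are saved under pics/ and viewed, and the job is handed in when it is done.

Besides the shell and the picture viewer there is one more tool, called after ">>>" as name(argument=value, ...), one argument or row to a line, values as JSON. step_arm: Moves the arm, as the interface text tells. Its arguments: {"type":"object","properties":{"slide":{"type":"array","items":{"type":"array","items":{"type":"number"}}},"twist":{"type":"array","items":{"type":"number"}},"jaw":{"type":"number"},"force":{"type":"number"}},"required":["slide","twist"]}

```bash
mkdir -p pics; python3 - <<'E'
from rig import robot
import cv2,numpy as np
o=robot.get_obs();print(o, robot.finger_overhang)
for n in("side","top"):
    c=robot.camera(n);cv2.imwrite(f"pics/{n}0.png",c["color"]);np.savez(f"{n}0.npz",**c)
    print(n,c["camera_matrix"],c["origin"],c["orientation"])
E
```

```text
{'time': 0.0, 'q': array([ 1.14448873e+00,  5.28434470e-01,  1.43390403e+00, -9.58036942e-06,
        1.18137178e+00, -1.78494502e-01]), 'joint_velocities': array([ 1.85244349e-03, -2.67717763e-04, -4.51260318e-04, -5.25971274e-04,
        5.40903012e-05,  1.48843747e-03]), 'joint_torque': array([ 1.18755110e-03, -4.40036523e+01, -1.76596284e+01,  6.34217751e-02,
        5.81975095e-02, -1.44431242e-04]), 'position': array([0.15295295, 0.60520806, 0.20379059]), 'tool_rot': array([ 1.23587858e-01,  9.92333069e-01, -1.01208719e-03, -3.11099686e-04]), 'ft_force': array([ 0.88713712,  0.65149359, -0.02330825]), 'moment': array([-0.00276451, -0.06827315,  0.00588171]), 'grip_width': 0.08742721102249765} 0.017
side [[380.45210621   0.         314.36039668]
 [  0.         380.45210621 198.12904961]
 [  0.           0.           1.        ]] [0.19938188 0.53216145 0.8263558 ] [-0.25452014  0.91098131 -0.31116715  0.09223643]
top [[473.03700878   0.         321.38943811]
 [  0.         473.03700878 194.01927543]
 [  0.           0.           1.        ]] [0.26452877 0.05915023 1.17039361] [-0.66628114  0.73877361 -0.07350258  0.06985967]
```

View pics/side0.png

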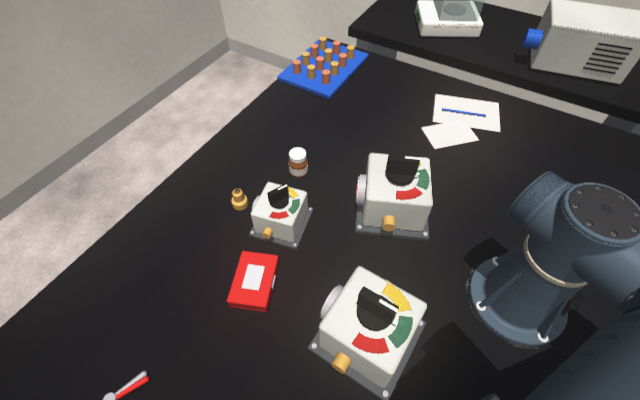

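View pics/top0.png

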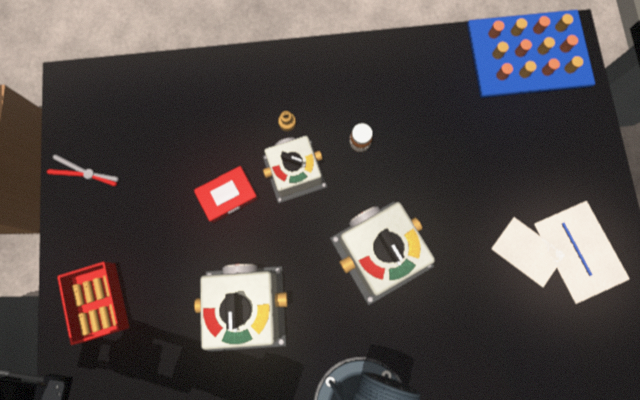

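The two views show three regulators. The smallest is at top (293,165) and side (280,213), with the gauge, jar and case around it. Next I'll zoom in and measure.

```bash
cat > h.py <<'E'
import numpy as np,cv2
from scipy.spatial.transform import Rotation as R
def cloud(c):
    K=c["camera_matrix"];d=c["depth"];v,u=np.mgrid[0:400,0:640]
    p=np.stack([(u-K[0,2])/K[0,0]*d,(v-K[1,2])/K[1,1]*d,d],-1)
    return p@R.from_quat(c["orientation"]).as_matrix().T+c["origin"]
def proj(c,P):
    p=(np.asarray(P)-c["origin"])@R.from_quat(c["orientation"]).as_matrix();K=c["camera_matrix"]
    return p[...,:2]/p[...,2:]*[K[0,0],K[1,1]]+[K[0,2],K[1,2]]
E
python3 - <<'E'
from h import *
for n,(u0,u1,v0,v1) in dict(side=(215,335,135,320),top=(185,385,95,225)).items():
    c=dict(np.load(n+"0.npz"));P=cloud(c)
    img=c["color"][v0:v1,u0:u1];s=min(780/(u1-u0),590/(v1-v0))
    cv2.imwrite(f"pics/{n}0z.png",cv2.resize(img,None,fx=s,fy=s,interpolation=cv2.INTER_CUBIC));print(n,s)
    sub=P[v0:v1,u0:u1].reshape(-1,3);col=img.reshape(-1,3).astype(int)
    ok=c["depth"][v0:v1,u0:u1].reshape(-1)>0
    b,g,r=col.T
    # housing top face white
    top=ok&(abs(sub[:,2]-.09)<.006)
    print("top lvl",top.sum(),np.median(sub[top],0))
    w=top
    pts=sub[w][:,:2].astype(np.float32)
    print(cv2.minAreaRect(pts))
    for nm,m in dict(red=(r>140)&(g<90)&(b<90)&top,yel=(r>150)&(g>120)&(b<110)&top,grn=(g>r+25)&(g>70)&top).items():
        print(nm,m.sum(),sub[m].mean(0) if m.any() else None)
    hi=ok&(sub[:,2]>.12)&(sub[:,2]<.15)
    print("bar",hi.sum(),sub[hi].mean(0),cv2.minAreaRect(sub[hi][:,:2].astype(np.float32)),np.percentile(sub[hi][:,2],[10,50,90]))
E
```

```text
side 3.189189189189189
top lvl 1260 [0.55441855 0.12021839 0.08935512]
((0.49597448110580444, 0.1814933717250824), (0.14131969213485718, 0.3622991740703583), 43.533451080322266)
red 84 [0.55105604 0.13360037 0.09025879]
yel 51 [0.56071536 0.06085288 0.0902111 ]
grn 94 [0.53406103 0.09215316 0.09021197]
bar 296 [0.47008072 0.17809884 0.12976757] ((0.44150227308273315, 0.19372016191482544), (0.05021621659398079, 0.337427020072937), 54.57883834838867) [0.12386853 0.12813667 0.1370837 ]
top 3.9
top lvl 1735 [0.55913486 0.09804077 0.08986751]
((0.5068732500076294, 0.055143944919109344), (0.2926959991455078, 0.13822278380393982), 37.41862487792969)
red 87 [0.5478494  0.13582768 0.09098097]
yel 92 [0.56422298 0.06350995 0.09070204]
grn 89 [0.5313919  0.0937102  0.09044468]
bar 376 [0.47957607 0.00611973 0.13043286] ((0.48295751214027405, 0.02195417881011963), (0.2805503010749817, 0.056546058505773544), 51.892127990722656) [0.12401407 0.12898965 0.13813379]
```

View pics/side0z.png

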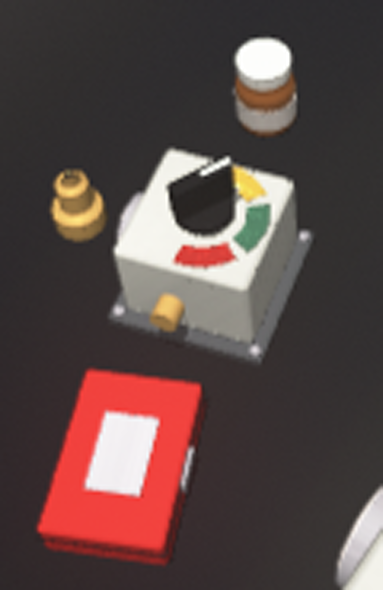

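View pics/top0z.png

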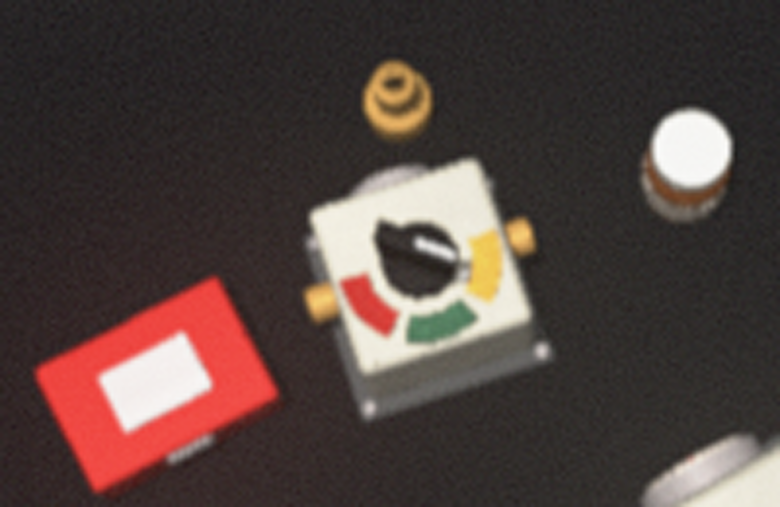

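```bash
python3 - <<'E'
from h import *
for n in("side","top"):
    c=dict(np.load(n+"0.npz"));P=cloud(c);ok=c["depth"]>0
    near=ok&(np.hypot(P[...,0]-.57,P[...,1]-.10)<.1)
    top=(near&(abs(P[...,2]-.09)<.006)).astype(np.uint8)
    nl,lab,st,ce=cv2.connectedComponentsWithStats(top);i=1+st[1:,4].argmax()
    pts=P[lab==i];print(n,st[i],cv2.minAreaRect(pts[:,:2].astype(np.float32)),np.median(pts[:,2]))
    bar=near&(P[...,2]>.12)&(P[...,2]<.15)&(np.hypot(P[...,0]-.57,P[...,1]-.10)<.05)
    q=P[bar];t=q[q[:,2]>.131]
    print("bar",len(q),len(t),q[:,2].max(),t.mean(0),cv2.minAreaRect(t[:,:2].astype(np.float32)))
    col=c["color"].astype(int).min(-1);wl=bar&(col>120)&(P[...,2]>.125);print("pointer",wl.sum(),P[wl].mean(0) if wl.any() else 0)
    K=cloud(c)
    for nm,(x,y,r) in dict(jar=(0,0,0)).items(): pass
    # surrounding objs above bench within 0.3
    m=(ok&(P[...,2]>.02)&(P[...,2]<.3)&(np.hypot(P[...,0]-.57,P[...,1]-.10)<.25)).astype(np.uint8)
    nl,lab,st,ce=cv2.connectedComponentsWithStats(m)
    for i in range(1,nl):
        if st[i,4]>40: p=P[lab==i];print(st[i],p.min(0).round(3),p.max(0).round(3))
E
```

```text
side [ 251  182   56   45 1206] ((0.5707718729972839, 0.10190002620220184), (0.1092141643166542, 0.11070819944143295), 12.583237648010254) 0.0893323604295147
bar 178 120 0.13925095895024908 [0.570828   0.10288559 0.1356309 ] ((0.5711250901222229, 0.10155819356441498), (0.050687577575445175, 0.01495467871427536), 62.51693344116211)
pointer 26 [0.56845069 0.08924118 0.1364555 ]
[289 148  19  26 431] [ 0.604 -0.097  0.021] [ 0.657 -0.044  0.078]
[ 356  158   30   69 1375] [ 0.344 -0.113  0.02 ] [0.446 0.011 0.13 ]
[ 251  182   57   59 2490] [0.507 0.04  0.02 ] [0.64  0.177 0.139]
[231 189  16  17 183] [0.684 0.09  0.02 ] [0.721 0.13  0.066]
[ 227  251   53   59 2169] [0.462 0.198 0.02 ] [0.591 0.348 0.038]
top [ 265  137   57   55 1670] ((0.568324625492096, 0.10252970457077026), (0.10999118536710739, 0.1095765233039856), 13.159473419189453) 0.08984203637305477
bar 168 138 0.14152851343641326 [0.56808307 0.10263541 0.13678702] ((0.5686926245689392, 0.10276923328638077), (0.050450898706912994, 0.01473880186676979), 63.104637145996094)
pointer 39 [0.56464145 0.09106482 0.1369961 ]
[279 112  16  18 185] [0.678 0.09  0.02 ] [0.722 0.13  0.068]
[350 124  22  27 472] [ 0.601 -0.096  0.02 ] [ 0.654 -0.044  0.082]
[ 263  137   59   60 2494] [0.504 0.033 0.02 ] [0.639 0.177 0.142]
[ 196  167   62   56 1953] [0.458 0.2   0.02 ] [0.59  0.347 0.041]
[ 340  206   52   50 1118] [ 0.343 -0.11   0.024] [0.446 0.01  0.135]
```

>>> step_arm(
  slide=[
    [-13,-9.5,0],
    [-26,-19,0],
    [-28,-20.5,0],
    [-28,-20.5,0],
    [-28,-20.5,0],
    [-28,-20.5,0],
    [-28,-20.5,0],
    [-28,-20.5,0],
    [-28,-20.5,0],
    [-28,-20.5,0],
    [-28,-20.5,0],
    [-28,-20.5,0],
    [-28,-20.5,0],
    [-28,-20.5,0],
    [-28,-20.5,0],
    [-28,-20.5,0],
    [-28,-20.5,0],
    [-28,-20.5,0],
    [-26,-18.5,0],
    [-14,-9.5,0],
  ],
  twist=[0,0,0,0,0,0,0,0,0,0,0,0,0,0,0,0,0,0,0,0],
  jaw=50,
  force=20,
)

```text
time: 1.77
position: [0.5719, 0.0999, 0.2046]
tool_rot: [0.125, 0.992, -0.001, 0.001]
ft_force: [0.5, -0.2, -0.1]
grip_width: 0.0503
```

>>> step_arm(
  slide=[
    [0,0,0],
    [0,0,0],
    [0,0,0],
    [0,0,0],
    [0,0,0],
    [0,0,0],
    [0,0,0],
    [0,0,0],
    [0,0,0],
    [0,0,0],
    [0,0,0],
    [0,0,0],
    [0,0,0],
    [0,0,0],
    [0,0,0],
    [0,0,0],
    [0,0,0],
    [0,0,0],
  ],
  twist=[3,6,7,7,7,7,7,7,7,7,7,7,7,7,6,4,0,0],
)

```text
time: 3.27
position: [0.569, 0.104, 0.2046]
tool_rot: [0.853, 0.522, -0.0, -0.0]
ft_force: [-0.1, 0.1, -0.6]
grip_width: 0.0499
```

```bash
cat >> h.py <<'E'
def tip(o):
    M=R.from_quat(o["tool_rot"]).as_matrix();return np.degrees(np.arctan2(M[1,0],M[0,0])),M
def show(o,tx=.5698,ty=.1024):
    a,M=tip(o);print("t",o["time"].__round__(2),"pos",o["position"].round(4),"A",a.round(2),"F",o["ft_force"].round(2),"Mo",o["moment"].round(3),"w",round(o["grip_width"]*1000,2),"q",o["q"].round(3))
    d=M.T@(np.array([tx,ty,.125])-o["position"]);print("to grasp mm (tool)",(d*1000).round(1))
E
python3 -c "
from h import *;from rig import robot
show(robot.get_obs())"
```

```text
t 3.27 pos [0.569  0.104  0.2046] A 62.93 F [-0.14  0.09 -0.58] Mo [-0.124  0.085  0.007] w 49.86 q [-0.012  0.465  1.551  0.     1.126  0.46 ]
to grasp mm (tool) [-1.   1.5 79.6]
```

>>> step_arm(
  slide=[
    [-1,1.5,5],
    [0,0,10],
    [0,0,12],
    [0,0,12],
    [0,0,12],
    [0,0,12],
    [0,0,9],
    [0,0,5],
    [0,0,2.5],
    [0,0,0],
    [0,0,0],
  ],
  twist=[0,0,0,0,0,0,0,0,0,0,0],
  jaw=40,
)

```text
time: 4.18
position: [0.571, 0.1023, 0.1254]
tool_rot: [0.854, 0.521, 0.0, 0.0]
ft_force: [-1.4, 0.3, -0.3]
grip_width: 0.0401
```

```bash
python3 -c "
from h import *;from rig import robot
show(robot.get_obs())
for n,(u0,u1,v0,v1) in dict(side=(215,335,135,320),top=(225,345,95,185)).items():
    c=robot.camera(n);cv2.imwrite(f'pics/{n}1.png',cv2.resize(c['color'][v0:v1,u0:u1],None,fx=3,fy=3))
"
```

```text
t 4.18 pos [0.571  0.1023 0.1254] A 62.81 F [-1.38  0.3  -0.25] Mo [-0.105  0.138  0.011] w 40.12 q [-0.015  0.569  1.622  0.     0.949  0.459]
to grasp mm (tool) [-0.5 -1.1  0.4]
```

View pics/side1.png

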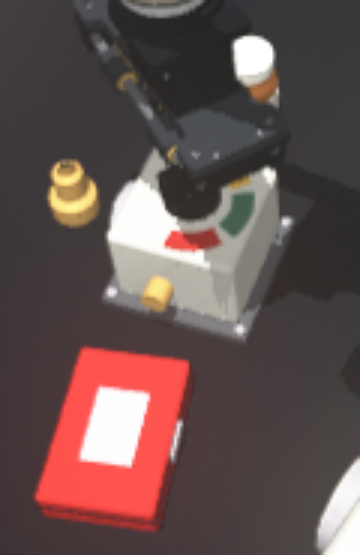

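The side view shows the fingers straddling the bar around (190,185), clear of the case, gauge and jar. I'll close the jaws.

>>> step_arm(
  slide=[
    [0,0,0],
    [0,0,0],
    [0,0,0],
    [0,0,0],
    [0,0,0],
    [0,0,0],
    [0,0,0],
    [0,0,0],
  ],
  twist=[0,0,0,0,0,0,0,0],
  jaw=0,
  force=30,
)

```text
time: 4.95
position: [0.5707, 0.1023, 0.1252]
tool_rot: [0.854, 0.521, -0.0, -0.0]
ft_force: [-0.8, -0.6, 0.1]
grip_width: 0.0015
```

```bash
python3 -c "
from h import *;from rig import robot
show(robot.get_obs())"
```

```text
t 4.95 pos [0.5707 0.1023 0.1252] A 62.8 F [-0.81 -0.61  0.09] Mo [-0.143  0.109  0.029] w 1.52 q [-0.015  0.57   1.623 -0.     0.949  0.459]
to grasp mm (tool) [-0.3 -0.9  0.2]
```

```bash
python3 -c "
from h import *;from rig import robot
for n,(u0,u1,v0,v1) in dict(side=(215,335,135,255),top=(225,345,95,185)).items():
    c=robot.camera(n);np.savez(n+'2.npz',**c);cv2.imwrite(f'pics/{n}2.png',cv2.resize(c['color'][v0:v1,u0:u1],None,fx=4.9,fy=4.9,interpolation=cv2.INTER_CUBIC))
    print(n,(proj(c,[[.5707,.1023,.1252],[.5707,.1023,.108],[.5698,.1024,.137],[.5698,.1024,.09]])-[u0,v0])*4.9)
show(robot.get_obs())
"
```

```text
side [[308.14241623 285.73210095]
 [311.14323293 307.67251622]
 [307.46249822 271.18638686]
 [315.56685253 330.82496624]]
top [[325.37553534 307.63646308]
 [327.81368057 317.65248089]
 [323.61743715 302.4678007 ]
 [330.24825462 329.62302647]]
t 5.05 pos [0.5707 0.1023 0.1252] A 62.8 F [-0.96  0.16  0.39] Mo [-0.137  0.108  0.015] w 0.74 q [-0.015  0.57   1.623 -0.     0.949  0.459]
to grasp mm (tool) [-0.3 -0.8  0.2]
```

View pics/side2.png

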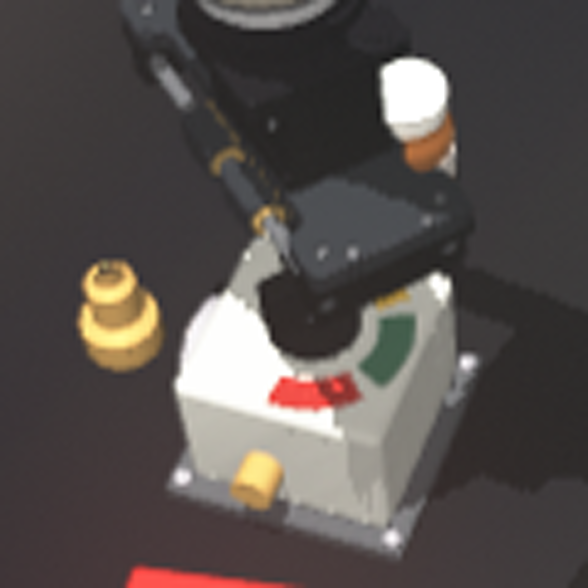

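View pics/top2.png

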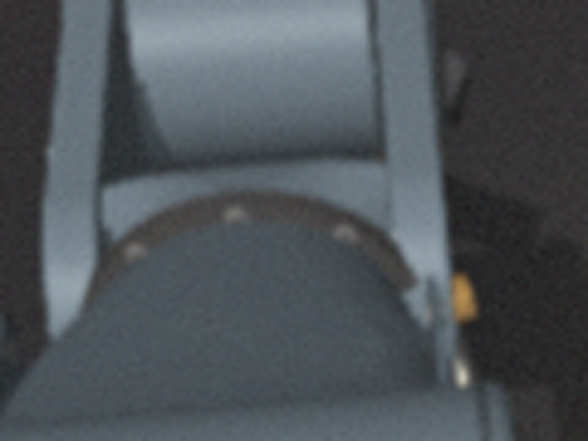

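```bash
python3 -c "
from h import *
c=dict(np.load('side2.npz'));P=cloud(c)
for (x,y) in [(275,290),(290,300),(310,345),(300,330),(320,310),(330,290),(350,300),(400,280),(450,260),(340,220),(430,200),(240,190),(280,240),(265,220),(300,120)]:
    u,v=int(215+x/4.9),int(135+y/4.9);print((x,y),P[v,u].round(3),c['color'][v,u])
Z=P[...,2]
m=(c['depth']>0)&(np.hypot(P[...,0]-.57,P[...,1]-.1025)<.12)&(Z>.095)&(Z<.185)
a=np.radians(62.8);ex=np.array([np.cos(a),np.sin(a)]);ey=np.array([np.sin(a),-np.cos(a)])
q=P[m];L=np.stack([(q[:,:2]-[.5707,.1023])@ex,(q[:,:2]-[.5707,.1023])@ey,q[:,2]],1)
for z in np.arange(.1,.185,.007):
    s=L[(L[:,2]>=z)&(L[:,2]<z+.007)]
    if len(s):print(z.round(3),len(s),s.min(0).round(3),s.max(0).round(3))
"
```

```text
(275, 290) [0.577 0.12  0.137] [42 45 49]
(290, 300) [0.571 0.117 0.13 ] [42 43 49]
(310, 345) [0.563 0.117 0.101] [45 46 52]
(300, 330) [0.571 0.114 0.104] [43 44 50]
(320, 310) [0.508 0.171 0.224] [51 52 55]
(330, 290) [0.499 0.173 0.245] [44 45 49]
(350, 300) [0.501 0.159 0.222] [40 42 46]
(400, 280) [0.491 0.138 0.219] [39 40 43]
(450, 260) [0.479 0.118 0.218] [39 41 42]
(340, 220) [0.512 0.146 0.255] [84 81 79]
(430, 200) [0.488 0.118 0.254] [54 53 53]
(240, 190) [0.569 0.142 0.236] [82 78 77]
(280, 240) [0.54  0.151 0.231] [144 143 143]
(265, 220) [0.552 0.146 0.231] [127 141 150]
(300, 120) [0.533 0.138 0.294] [39 40 41]
0.1 85 [-0.019 -0.022  0.1  ] [0.025 0.002 0.107]
0.107 14 [ 0.007 -0.007  0.107] [ 0.025 -0.     0.114]
0.114 18 [ 0.009 -0.007  0.114] [0.025 0.005 0.121]
0.121 15 [ 0.008 -0.007  0.121] [0.024 0.005 0.127]
0.128 21 [ 0.007 -0.007  0.128] [0.024 0.009 0.135]
0.135 31 [ 0.008 -0.008  0.135] [0.024 0.007 0.141]
0.142 4 [ 0.009 -0.009  0.144] [0.011 0.005 0.147]
0.149 2 [ 0.01  -0.01   0.151] [0.011 0.004 0.151]
0.184 1 [ 0.01  -0.012  0.185] [ 0.01  -0.012  0.185]
```

>>> step_arm(
  slide=[
    [0,0,-10],
    [0,0,-20],
    [0,0,-20],
    [0,0,-20],
    [0,0,-10],
    [0,0,0],
  ],
  twist=[0,0,0,0,0,0],
  jaw=30,
)

```text
time: 5.55
position: [0.5727, 0.1024, 0.2085]
tool_rot: [0.854, 0.521, 0.003, 0.002]
ft_force: [0.9, -0.4, 0.5]
grip_width: 0.0277
```

```bash
python3 -c "
from h import *;from rig import robot
show(robot.get_obs())
n='side';c=robot.camera(n);np.savez(n+'3.npz',**c);u0,u1,v0,v1=205,355,95,235;cv2.imwrite(f'pics/{n}3.png',cv2.resize(c['color'][v0:v1,u0:u1],None,fx=4.2,fy=4.2,interpolation=cv2.INTER_CUBIC))
P=cloud(c);p=robot.get_obs()['position']
print((proj(c,[p,p-[0,0,.017]])-[u0,v0])*4.2)
m=(c['depth']>0)&(np.hypot(P[...,0]-.57,P[...,1]-.1025)<.12)&(P[...,2]>.15)
a=np.radians(62.8);ex=np.array([np.cos(a),np.sin(a)]);ey=np.array([np.sin(a),-np.cos(a)])
q=P[m];L=np.stack([(q[:,:2]-p[:2])@ex,(q[:,:2]-p[:2])@ey,q[:,2]],1)
for z in np.arange(.15,.33,.01):
    s=L[(L[:,2]>=z)&(L[:,2]<z+.01)]
    if len(s):print(z.round(3),len(s),s.min(0).round(3),s.max(0).round(3))
"
```

```text
t 5.55 pos [0.5727 0.1024 0.2085] A 62.81 F [ 0.89 -0.41  0.48] Mo [-0.09   0.098 -0.012] w 27.71 q [-0.015  0.462  1.545  0.     1.128  0.459]
to grasp mm (tool) [-1.6 -3.1 83.4]
[[291.42444772 314.9004145 ]
 [294.39191351 336.4473945 ]]
0.22 5 [0.006 0.014 0.226] [0.01  0.016 0.23 ]
0.27 2 [0.011 0.024 0.277] [0.011 0.025 0.279]
0.28 4 [0.011 0.018 0.281] [0.011 0.029 0.287]
0.29 72 [-0.037 -0.089  0.293] [0.037 0.084 0.3  ]
0.3 231 [-0.036 -0.09   0.3  ] [0.038 0.084 0.31 ]
0.31 363 [-0.038 -0.094  0.31 ] [0.038 0.082 0.32 ]
0.32 204 [-0.038 -0.097  0.32 ] [0.038 0.091 0.33 ]
```

View pics/side3.png

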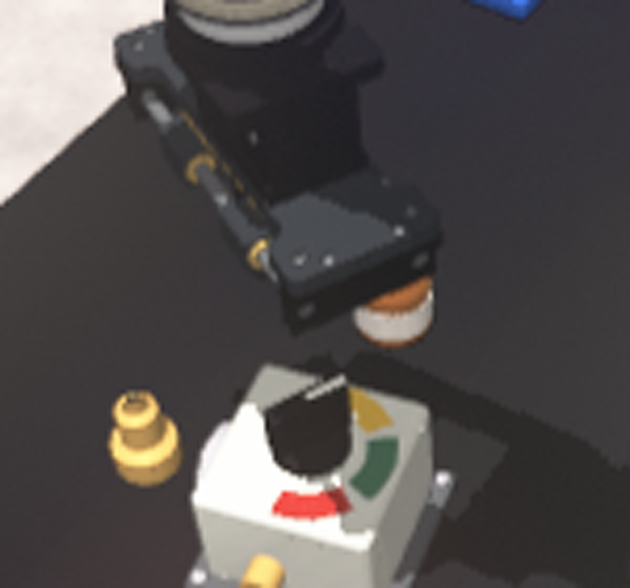

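>>> step_arm(
  slide=[
    [0,0,0],
    [0,0,0],
    [0,0,0],
    [0,0,0],
  ],
  twist=[0,0,0,0],
  jaw=70,
)

```text
time: 5.93
position: [0.5701, 0.1023, 0.2041]
tool_rot: [0.854, 0.521, -0.001, -0.001]
ft_force: [0.3, -0.1, -0.9]
grip_width: 0.0492
```

```bash
cat > g.py <<'E'
from h import *;from rig import robot
import sys
t=sys.argv[1]
o=robot.get_obs();show(o)
for n in('side','top'):
    c=robot.camera(n);np.savez(n+t+'.npz',**c)
    P=cloud(c);p=o['position'];M=R.from_quat(o['tool_rot']).as_matrix()
    uv=proj(c,p).astype(int);u0=max(0,uv[0]-75);v0=max(0,uv[1]-80)
    cv2.imwrite(f'pics/{n}{t}.png',cv2.resize(c['color'][v0:v0+140,u0:u0+150],None,fx=4.2,fy=4.2,interpolation=cv2.INTER_CUBIC))
    m=(c['depth']>0)&(np.hypot(P[...,0]-p[0],P[...,1]-p[1])<.12)&(P[...,2]>.147)
    L=(P[m]-p)@M   # tool frame
    for z in np.arange(.02,-.14,-.01):
        s=L[(L[:,2]>=z-.01)&(L[:,2]<z)]
        if len(s):print(n,'toolz',z.round(3),len(s),s.min(0).round(3),s.max(0).round(3))
E
python3 g.py 4
```

```text
t 5.93 pos [0.5701 0.1023 0.2041] A 62.8 F [ 0.26 -0.06 -0.89] Mo [-0.126  0.068  0.041] w 49.18 q [-0.015  0.467  1.549  0.     1.128  0.459]
to grasp mm (tool) [ 0.  -0.1 79.1]
side toolz -0.01 8 [-0.007 -0.035 -0.02 ] [ 0.009 -0.033 -0.018]
side toolz -0.02 8 [-0.01  -0.035 -0.025] [ 0.012 -0.034 -0.021]
side toolz -0.05 5 [ 0.003  0.023 -0.058] [ 0.009  0.027 -0.057]
side toolz -0.06 14 [ 0.005  0.022 -0.069] [ 0.011  0.036 -0.062]
side toolz -0.07 8 [ 0.008  0.025 -0.075] [ 0.011  0.038 -0.07 ]
side toolz -0.08 37 [-0.034 -0.089 -0.09 ] [ 0.037  0.084 -0.085]
side toolz -0.09 208 [-0.037 -0.089 -0.1  ] [ 0.038  0.085 -0.09 ]
side toolz -0.1 296 [-0.038 -0.093 -0.11 ] [ 0.038  0.081 -0.1  ]
side toolz -0.11 270 [-0.037 -0.096 -0.12 ] [ 0.038  0.091 -0.11 ]
side toolz -0.12 732 [-0.038 -0.097 -0.13 ] [ 0.037  0.095 -0.12 ]
side toolz -0.13 469 [-0.036 -0.097 -0.14 ] [ 0.036  0.087 -0.13 ]
top toolz -0.08 1 [-0.037  0.078 -0.09 ] [-0.037  0.078 -0.09 ]
top toolz -0.09 9 [-0.038  0.055 -0.1  ] [-0.032  0.077 -0.09 ]
top toolz -0.1 12 [-0.038  0.052 -0.109] [-0.011  0.079 -0.102]
top toolz -0.11 8 [-0.038  0.049 -0.119] [-0.012  0.089 -0.111]
top toolz -0.12 32 [-0.038  0.064 -0.13 ] [-0.003  0.09  -0.12 ]
top toolz -0.13 32 [-0.037  0.066 -0.133] [ 0.006  0.09  -0.13 ]
```

View pics/side4.png

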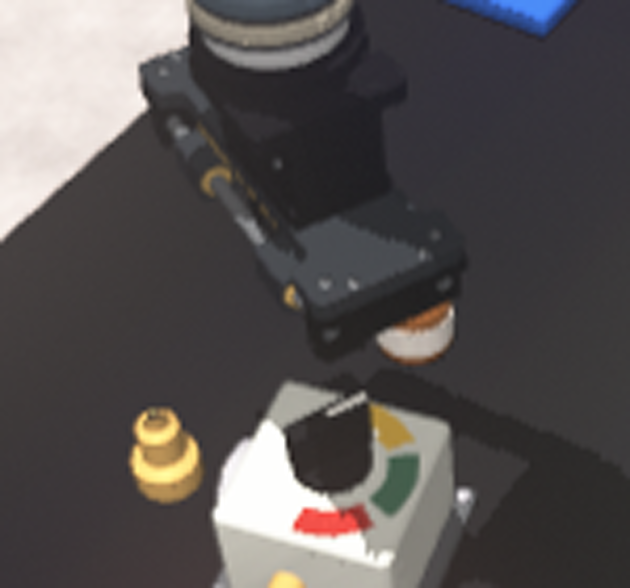

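View pics/top4.png

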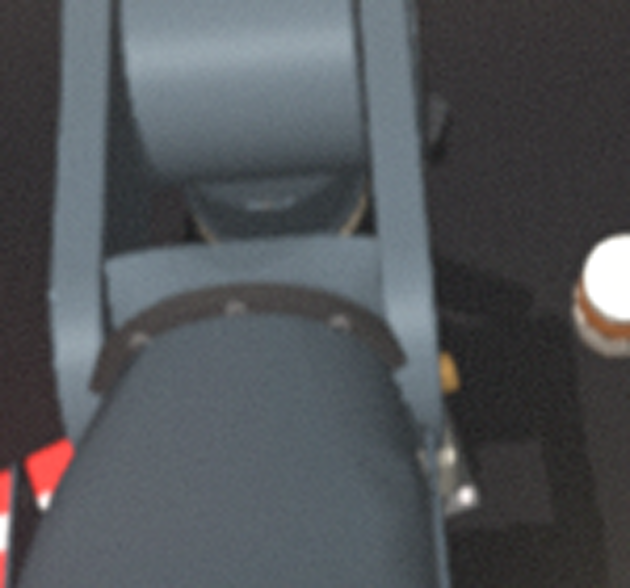

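Depth shows the gripper body and fingertips about 33–35 mm higher than the reported pose says. The tips were above the bar at about 0.142 m when the jaws closed. I'll rely on the cameras and descend further, checking force as I go.

>>> step_arm(
  slide=[
    [0,0,5],
    [0,0,12],
    [0,0,16],
    [0,0,16],
    [0,0,16],
    [0,0,12],
    [0,0,7],
    [0,0,5],
    [0,0,5],
    [0,0,4],
    [0,0,0],
    [0,0,0],
  ],
  twist=[0,0,0,0,0,0,0,0,0,0,0,0],
  jaw=44,
)

```text
time: 7.03
position: [0.571, 0.1023, 0.1075]
tool_rot: [0.854, 0.521, 0.0, 0.0]
ft_force: [0.9, 0.7, 0.3]
grip_width: 0.0439
```

```bash
python3 g.py 5
```

```text
t 7.03 pos [0.571  0.1023 0.1075] A 62.8 F [0.86 0.73 0.32] Mo [-0.124  0.045  0.032] w 43.93 q [-0.015  0.595  1.636 -0.     0.91   0.459]
to grasp mm (tool) [ -0.4  -1.1 -17.5]
side toolz -0.05 8 [ 0.006  0.02  -0.059] [ 0.011  0.025 -0.053]
side toolz -0.06 8 [ 0.009  0.022 -0.069] [ 0.011  0.033 -0.061]
side toolz -0.07 1 [ 0.01   0.034 -0.07 ] [ 0.01   0.034 -0.07 ]
side toolz -0.08 23 [-0.035 -0.089 -0.09 ] [ 0.035  0.079 -0.087]
side toolz -0.09 152 [-0.035 -0.09  -0.1  ] [ 0.038  0.081 -0.09 ]
side toolz -0.1 226 [-0.038 -0.093 -0.11 ] [ 0.038  0.086 -0.1  ]
side toolz -0.11 213 [-0.037 -0.096 -0.12 ] [ 0.037  0.091 -0.11 ]
side toolz -0.12 586 [-0.038 -0.098 -0.13 ] [ 0.037  0.094 -0.12 ]
side toolz -0.13 400 [-0.037 -0.098 -0.14 ] [ 0.037  0.091 -0.13 ]
top toolz -0.08 1 [-0.032  0.075 -0.086] [-0.032  0.075 -0.086]
top toolz -0.09 6 [-0.038  0.074 -0.099] [-0.035  0.081 -0.09 ]
top toolz -0.1 5 [-0.038  0.074 -0.109] [-0.035  0.081 -0.103]
top toolz -0.11 6 [-0.038  0.066 -0.12 ] [-0.036  0.087 -0.11 ]
top toolz -0.12 24 [-0.038  0.066 -0.13 ] [ 0.     0.09  -0.121]
top toolz -0.13 21 [-0.037  0.067 -0.133] [ 0.002  0.089 -0.13 ]
```

View pics/side5.png

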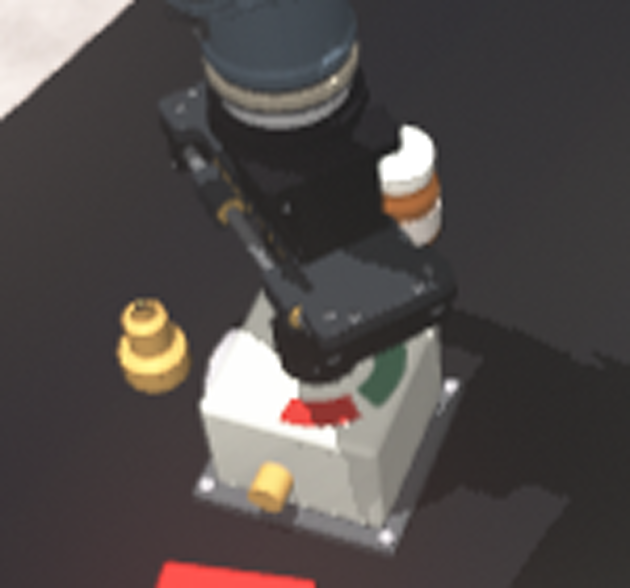

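>>> step_arm(
  slide=[
    [0,0,3],
    [0,0,3],
    [0,0,3],
    [0,0,3],
    [0,0,0],
    [0,0,0],
  ],
  twist=[0,0,0,0,0,0],
)

```text
time: 7.63
position: [0.5705, 0.1023, 0.0949]
tool_rot: [0.854, 0.521, -0.0, -0.0]
ft_force: [0.7, 0.2, 0.5]
grip_width: 0.0437
```

>>> step_arm(
  slide=[
    [0,0,0],
    [0,0,0],
    [0,0,0],
    [0,0,0],
    [0,0,0],
    [0,0,0],
    [0,0,0],
    [0,0,0],
    [0,0,0],
  ],
  twist=[0,0,0,0,0,0,0,0,0],
  jaw=0,
  force=25,
)

```text
time: 8.38
position: [0.5723, 0.1017, 0.0955]
tool_rot: [0.854, 0.521, 0.001, 0.001]
ft_force: [4.3, -3.3, -1.5]
grip_width: 0.014
```

```bash
python3 -c "
from h import *;from rig import robot
show(robot.get_obs())"
```

```text
t 8.38 pos [0.5723 0.1017 0.0955] A 62.8 F [ 4.33 -3.26 -1.47] Mo [-0.682 -0.674  0.021] w 13.98 q [-1.600e-02  6.130e-01  1.643e+00 -1.000e-03  8.830e-01  4.600e-01]
to grasp mm (tool) [ -0.5  -2.4 -29.5]
```

>>> step_arm(
  slide=[
    [0,1,0],
    [0,1,0],
    [0,0,0],
    [0,0,0],
  ],
  twist=[0,0,0,0],
)

```text
time: 8.72
position: [0.5726, 0.1015, 0.0955]
tool_rot: [0.854, 0.521, 0.0, 0.0]
ft_force: [3.2, -2.6, 1.6]
grip_width: 0.0138
```

```bash
python3 -c "
from h import *;from rig import robot
show(robot.get_obs())"
```

```text
t 8.72 pos [0.5726 0.1015 0.0955] A 62.8 F [ 3.19 -2.63  1.56] Mo [-0.493 -0.446 -0.009] w 13.77 q [-0.017  0.615  1.64   0.     0.887  0.458]
to grasp mm (tool) [ -0.5  -2.9 -29.5]
```

>>> step_arm(
  slide=[
    [0,1,0],
    [0,0.5,0],
    [0,0,0],
    [0,0,0],
    [0,0,0],
  ],
  twist=[0,0,0,0,0],
)

```text
time: 9.13
position: [0.5732, 0.1011, 0.0954]
tool_rot: [0.854, 0.521, -0.0, -0.0]
ft_force: [0.2, -0.1, 4.1]
grip_width: 0.0136
```

```bash
python3 -c "
from h import *;from rig import robot
show(robot.get_obs())"
```

```text
t 9.13 pos [0.5732 0.1011 0.0954] A 62.81 F [ 0.16 -0.13  4.07] Mo [-0.067  0.12   0.06 ] w 13.59 q [-1.800e-02  6.160e-01  1.637e+00  1.000e-03  8.900e-01  4.570e-01]
to grasp mm (tool) [ -0.4  -3.7 -29.6]
```

>>> step_arm(
  slide=[
    [0,0,0],
    [0,0,0],
    [0,0,0],
    [0,0,0],
    [0,0,0],
    [0,0,0],
    [0,0,0],
    [0,0,0],
    [0,0,0],
    [0,0,0],
    [0,0,0],
  ],
  twist=[1,2,3,3,4,4,4,3,1.8,0,0],
)

```text
time: 10.05
position: [0.5734, 0.101, 0.0954]
tool_rot: [0.948, 0.317, -0.0, -0.0]
ft_force: [-0.3, -0.1, 6.0]
grip_width: 0.0137
```

```bash
python3 -c "
from h import *;from rig import robot
show(robot.get_obs(),.5732,.1011)"
```

```text
t 10.05 pos [0.5734 0.101  0.0954] A 36.98 F [-0.29 -0.12  5.97] Mo [ 0.101  0.214 -0.072] w 13.73 q [-1.800e-02  6.160e-01  1.637e+00  1.000e-03  8.890e-01  9.070e-01]
to grasp mm (tool) [ -0.1  -0.2 -29.6]
```

>>> step_arm(
  slide=[
    [0,0,-1],
    [0,0,-1],
    [0,0,0],
    [0,0,0],
  ],
  twist=[0,0,0,0],
)

```text
time: 10.38
position: [0.5731, 0.1009, 0.0962]
tool_rot: [0.948, 0.317, -0.001, -0.001]
ft_force: [0.5, 0.2, -5.3]
grip_width: 0.0138
```

```bash
python3 -c "
from h import *;from rig import robot
show(robot.get_obs(),.5732,.1011)"
```

```text
t 10.38 pos [0.5731 0.1009 0.0962] A 36.99 F [ 0.49  0.21 -5.34] Mo [ 0.154 -0.15  -0.09 ] w 13.78 q [-1.800e-02  6.150e-01  1.636e+00  1.000e-03  8.920e-01  9.070e-01]
to grasp mm (tool) [  0.2  -0.1 -28.8]
```

>>> step_arm(
  slide=[
    [0,0,-0.8],
    [0,0,0],
    [0,0,0],
    [0,0,0],
    [0,0,0],
    [0,0,0],
    [0,0,0],
    [0,0,0],
    [0,0,0],
  ],
  twist=[0,0,0.8,0.8,0.8,0.8,0.8,0.8,0],
)

```text
time: 11.13
position: [0.5735, 0.1009, 0.0992]
tool_rot: [0.961, 0.277, -0.0, -0.0]
ft_force: [-1.2, 1.3, -4.5]
grip_width: 0.0137
```

```bash
python3 -c "
from h import *;from rig import robot
show(robot.get_obs(),.5732,.1011)"
```

```text
t 11.13 pos [0.5735 0.1009 0.0992] A 32.14 F [-1.2   1.31 -4.46] Mo [ 0.145  0.531 -0.024] w 13.7 q [-0.018  0.61   1.635  0.     0.897  0.992]
to grasp mm (tool) [ -0.1  -0.3 -25.8]
```

>>> step_arm(
  slide=[
    [0,0,-1],
    [0,0,-1],
    [0,0,0],
    [0,0,0],
  ],
  twist=[0,0,0,0],
)

```text
time: 11.47
position: [0.5737, 0.1008, 0.101]
tool_rot: [0.961, 0.277, 0.0, -0.0]
ft_force: [-3.1, 1.0, 0.6]
grip_width: 0.0136
```

```bash
python3 -c "
from h import *;from rig import robot
show(robot.get_obs(),.5732,.1011)"
```

```text
t 11.47 pos [0.5737 0.1008 0.101 ] A 32.19 F [-3.13  0.95  0.6 ] Mo [0.183 0.809 0.041] w 13.59 q [-0.018  0.608  1.633  0.     0.901  0.991]
to grasp mm (tool) [ -0.3  -0.5 -24. ]
```

>>> step_arm(
  slide=[
    [0,0,-1],
    [0,0,-1],
    [0,0,-1],
    [0,0,0],
    [0,0,0],
    [0,0,0],
  ],
  twist=[0,0,0,0,0,0],
)

```text
time: 11.97
position: [0.5736, 0.1008, 0.103]
tool_rot: [0.961, 0.277, -0.0, -0.0]
ft_force: [-2.2, 1.4, -2.4]
grip_width: 0.0137
```

```bash
python3 -c "
from h import *;from rig import robot
show(robot.get_obs(),.5732,.1011)"
```

```text
t 11.97 pos [0.5736 0.1008 0.103 ] A 32.2 F [-2.23  1.44 -2.39] Mo [ 0.193  0.755 -0.026] w 13.68 q [-0.018  0.605  1.632  0.     0.906  0.991]
to grasp mm (tool) [ -0.2  -0.5 -22. ]
```

>>> step_arm(
  slide=[
    [0,0,-1],
    [0,0,-1],
    [0,0,-0.5],
    [0,0,0],
    [0,0,0],
    [0,0,0],
  ],
  twist=[0,0,0,0,0,0],
)

```text
time: 12.47
position: [0.5737, 0.1007, 0.1055]
tool_rot: [0.961, 0.277, -0.0, -0.0]
ft_force: [-3.1, 1.3, -3.7]
grip_width: 0.0138
```

```bash
python3 -c "
from h import *;from rig import robot
show(robot.get_obs(),.5732,.1011)"
```

```text
t 12.47 pos [0.5737 0.1007 0.1055] A 32.2 F [-3.14  1.27 -3.68] Mo [ 0.246  0.659 -0.05 ] w 13.77 q [-0.018  0.601  1.63   0.     0.911  0.991]
to grasp mm (tool) [ -0.2  -0.6 -19.5]
```

>>> step_arm(
  slide=[
    [0,0,-0.5],
    [0,0,-0.5],
    [0,0,0],
    [0,0,0],
    [0,0,0],
  ],
  twist=[0,0,0,0,0],
)

```text
time: 12.88
position: [0.5734, 0.1007, 0.1058]
tool_rot: [0.961, 0.277, -0.001, -0.0]
ft_force: [-0.7, 1.0, -13.2]
grip_width: 0.0139
```

```bash
python3 -c "
from h import *;from rig import robot
show(robot.get_obs(),.5732,.1011)"
```

```text
t 12.88 pos [0.5734 0.1007 0.1058] A 32.2 F [ -0.75   1.01 -13.19] Mo [ 0.311  0.406 -0.058] w 13.92 q [-0.018  0.601  1.63   0.     0.912  0.991]
to grasp mm (tool) [ -0.   -0.5 -19.2]
```

End stop felt: 13 N after about 10.4 mm of travel. I'll ease off a little, keep a slight upward bias and open the jaws.

>>> step_arm(
  slide=[
    [0,0,0.4],
    [0,0,0.3],
    [0,0,0],
  ],
  twist=[0,0,0],
)

```text
time: 13.13
position: [0.5735, 0.1007, 0.1058]
tool_rot: [0.961, 0.277, -0.0, -0.0]
ft_force: [-1.2, 1.4, -10.2]
grip_width: 0.0139
```

>>> step_arm(
  slide=[
    [0,0,0],
    [0,0,0],
    [0,0,0],
    [0,0,0],
    [0,0,0],
    [0,0,0],
  ],
  twist=[0,0,0,0,0,0],
  jaw=44,
)

```text
time: 13.63
position: [0.5747, 0.1005, 0.1066]
tool_rot: [0.961, 0.277, 0.001, 0.0]
ft_force: [0.7, 0.1, -0.2]
grip_width: 0.0416
```

>>> step_arm(
  slide=[
    [0,0,-3],
    [0,0,-8],
    [0,0,-15],
    [0,0,-20],
    [0,0,-25],
    [0,0,-25],
    [0,0,-25],
    [0,0,-15],
    [0,0,-5],
    [0,0,0],
  ],
  twist=[0,0,0,0,0,0,0,0,0,0],
)

```text
time: 14.47
position: [0.5748, 0.1007, 0.2489]
tool_rot: [0.961, 0.277, 0.002, 0.001]
ft_force: [0.1, -0.0, 0.2]
grip_width: 0.0438
```

>>> step_arm(
  slide=[
    [-2,-12,0],
    [-4,-28,0],
    [-5,-34,0],
    [-5,-34,0],
    [-5,-34,0],
    [-5,-34,0],
    [-5,-34,0],
    [-5,-34,0],
    [-5,-34,0],
    [-5,-34,0],
    [-5,-34,0],
    [-4,-28,0],
    [-2,-12,0],
    [0,0,0],
  ],
  twist=[0,0,0,0,0,0,0,0,0,0,0,0,0,0],
)

```text
time: 15.63
position: [0.3166, 0.3978, 0.2455]
tool_rot: [0.96, 0.279, -0.002, 0.0]
ft_force: [0.1, -0.9, 0.4]
grip_width: 0.0441
```

```bash
python3 - <<'E'
from h import *;from rig import robot
show(robot.get_obs())
for n in("top","side"):
    c=robot.camera(n);P=cloud(c);ok=c["depth"]>0
    u0,v0=(185,95) if n=="top" else (205,130)
    cv2.imwrite(f"pics/{n}6.png",cv2.resize(c["color"][v0:v0+140,u0:u0+190],None,fx=4.1,fy=4.1,interpolation=cv2.INTER_CUBIC))
    bar=ok&(P[...,2]>.115)&(P[...,2]<.17)&(np.hypot(P[...,0]-.57,P[...,1]-.102)<.045)
    q=P[bar];t=q[q[:,2]>.142]
    if len(t)>10:
        r=cv2.minAreaRect(t[:,:2].astype(np.float32));print(n,len(q),len(t),np.percentile(t[:,2],[10,50,90]).round(4),r)
    wl=bar&(c["color"].astype(int).min(-1)>120);print("pointer",wl.sum(),P[wl].mean(0) if wl.any() else 0)
    m=(ok&(P[...,2]>.02)&(P[...,2]<.2)&(np.hypot(P[...,0]-.57,P[...,1]-.10)<.25)).astype(np.uint8)
    nl,lab,st,ce=cv2.connectedComponentsWithStats(m)
    for i in range(1,nl):
        if st[i,4]>40: p=P[lab==i];print(st[i],p.min(0).round(3),p.max(0).round(3))
E
```

```text
t 15.63 pos [0.3166 0.3978 0.2455] A 32.45 F [ 0.15 -0.92  0.41] Mo [-0.113  0.144  0.038] w 44.09 q [6.780e-01 3.210e-01 1.668e+00 1.000e-03 1.156e+00 1.682e+00]
to grasp mm (tool) [ 55.6 385.2 120.2]
top 197 134 [0.1444 0.147  0.1495] ((0.5682929754257202, 0.102464959025383), (0.050420574843883514, 0.014105020090937614), 31.196998596191406)
pointer 42 [0.56282885 0.09787258 0.14591636]
[279 112  16  17 186] [0.68  0.091 0.02 ] [0.722 0.13  0.065]
[350 124  22  27 471] [ 0.601 -0.096  0.02 ] [ 0.654 -0.044  0.081]
[ 263  137   59   60 2487] [0.504 0.033 0.021] [0.639 0.178 0.152]
[ 196  167   62   56 1957] [0.458 0.2   0.02 ] [0.59  0.347 0.042]
[ 340  206   52   50 1114] [ 0.343 -0.111  0.024] [0.446 0.01  0.133]
pointer 0 0
[356 174  30  32 688] [ 0.35  -0.074  0.03 ] [0.439 0.009 0.131]
[227 293  29  15 157] [0.485 0.326 0.02 ] [0.551 0.348 0.037]
```

View pics/top6.png

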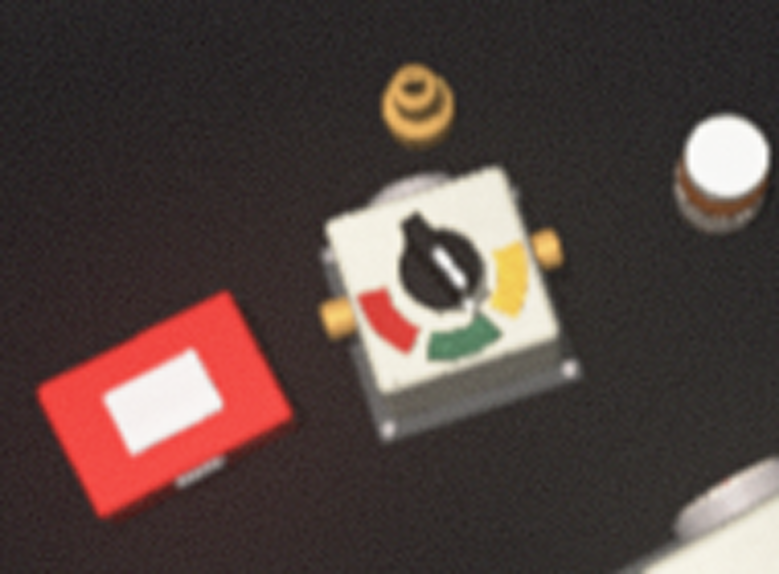

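View pics/side6.png

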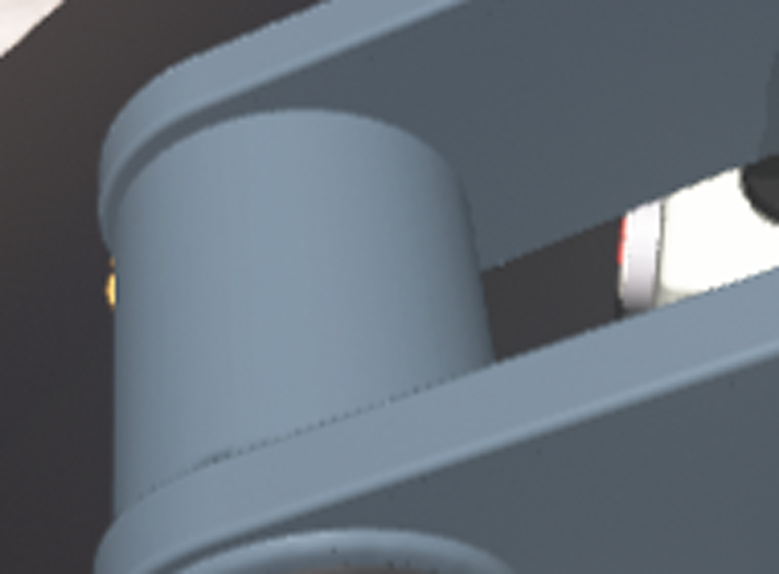

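The top view shows the pointer at the yellow-side end of the green (about (465,300), green at (462,335)). The bar top is at 0.147 m, 10 mm up, and the neighbours haven't moved. The arm blocks the side view. Handing in.

```bash
python3 -c "
from rig import robot
print(robot.hand_in())"
```

```text
the job is handed in; nothing more can be done
None
```

The knob of the smallest regulator is turned into the green, pulled fully out and released, and I handed the job in at about 16 s. No verdict was reported.

**What I did:**
- I turned the knob from the yellow into the green without pulling.
- I then swept it through the green under a light upward pull, which I set for about 9 N. It rose freely at about +0.33 rad.
- I pulled it to the end stop, where the highest force I read was about 13 N. The arm only reports force at the end of each move.
- I eased off, opened the jaws and backed away.

**Last checks, from the top camera and the force readings:**
- **Height:** the bar top stands at 0.147 m, against 0.137 m before, so the knob is 10 mm out.
- **Angle:** the pointer is at about +0.32 rad, inside the green.
- **Surroundings:** the case, jar and gauge measure where they started, within about 3 mm.
- **Contact:** the gripper is clear and the force is near zero.

**What failed or disagreed:**
- **First grasp:** it closed on air above the bar. By both cameras the gripper sat about 33–35 mm higher than the reported TCP height, so I corrected by camera and grasped again.
- **Sideways position:** the reported TCP was also about 3.5 mm off from the camera position when it gripped. I moved the arm until the sideways force was gone.
- **Final side view:** the arm blocked the side camera, so the last check rests on the top camera only.

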